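# Uncouple the tow tongue on the bench stand and hold it up

### The job

Unhitch the blue tow tongue on the bench stand: slide the black safety grip along its track to the green mark, then take the orange latch handle, pull it fully sideways away from the tongue against its spring, and with it lift the tongue off the ball. Raise the tongue to a slope of about 20 degrees, leaving the safety grip at the mark, and finish while still gripping the orange handle and holding the tongue steady up there; leave the other things on the stand and bench where they are.

Things in the scene. Friction and masses are not known exactly. Their poses are not given: they have to be found in the camera images.
- stand: fixed grey plate 220 x 380 x 12 mm. Origin: centre of underside, on the bench. y runs along the tongue from ball to hinge, x across it away from the latch handle, z up; yaw within 0.4 rad. In this frame, tongue down (mm): hinge axis y 150 z 75; ball centre (0, -110, 62); slide grip x 0, y -40 at joint 0; blue tongue x -33 to 33, y -155 to 160, top z 98. Loose nut and pin stand on it at x 78
- tongue_hinge (a point): point on the tongue's hinge axis (which runs along the stand's x axis), midway between the clevis cheeks, 75 mm above the bench; turns with the tongue
- tongue (a joint): tongue angle, rad: 0 level on the ball, grows as the coupler end rises about the hinge, stop at 0.6. Swings freely, falls shut if let go; 5 to 8 N lift it at the latch handle. With the latch home it catches under the 50 mm ball and cannot rise more than about 0.01. From about 0.2 the coupler's underside is above the ball's top
- slide_grip (a point): centre of the safety slide's black upright grip (24 mm across the tongue, 20 mm along it, 46 mm tall, white line round its middle); 123 mm above the bench, foot 2 mm above the tongue's top. A notched red bar 6 mm wide, up to 13 mm above the tongue's top, runs from it towards the coupler end and blocks the latch unless its notch stands at the latch's yellow lug
- slide_mark (a point): middle of the green mark (16 mm long) on the tongue's top beside the slide's track, on the centre line, 98 mm above the bench
- safety_slide (a joint): slide position in m: grows towards the hinge (the stand's +y), range 0 to 0.070; starts between 0 and 0.022; 0.050 puts the grip's white line at the middle of the green mark. Stays where left, about 1.5 N friction. The latch passes the notch within 0.008 of 0.050; it is blocked short of this and beyond
- latch_handle (a point): centre of the orange upright latch handle (22 mm across the tongue, 24 mm along it, 55 mm tall) beside the coupler; with tongue down and latch home at (-70, -110, 146.5) mm in the stand's frame. Fixed to the latch, rises with the tongue; below it a steel bridge (12 mm wide, top 119 mm above the bench) crosses to the lug over the tongue
- latch_grip: the same orange handle; origin at the centre of its underside
- latch (a joint): latch pull in m: 0 home (under the ball), grows as the handle is pulled sideways away from the tongue (the stand's -x), stop at 0.018. The spring takes about 4 N to start, 10.5 N fully out, and returns it when let go. Pulled 0.012 or more it clears the ball; keep it pulled for the first 25 mm of rise
- spare_nut: loose steel ring nut 36 mm across, 16 mm high, standing on the stand's plate beyond the tongue; leave alone. Origin: centre of underside
- hitch_pin: loose brass pin 66 mm tall, 26 mm foot, standing on the stand's plate beyond the tongue; leave alone. Origin: centre of underside
- grease_tin: loose yellow-labelled tin, 72 mm across, 70 mm high, on the bench; leave alone. Origin: centre of underside
- tape_roll: loose orange tape roll 90 mm across, 24 mm high, on the bench; leave alone. Origin: centre of underside
- spare_ball: loose spare steel hitch ball 56 mm across, 77 mm tall, on the bench; leave alone. Origin: centre of underside
- screwdriver: loose screwdriver with orange handle lying on the bench; leave alone. Origin: under its middle
- wrench: loose steel wrench lying on the bench; leave alone. Origin: under its middle

How it is judged (in metres and radians):
On the way, in this order (a step that is already met when the one before it is completed fails the run):
1. the safety slide stands at the green mark (within 8 mm) with the tongue still down and the latch home (value of joint safety_slide between 0.042 and 0.058 m and value of joint latch below 0.004 m and value of joint tongue below 0.02 rad), for 0.2 s.
2. the latch is pulled sideways at least 11 mm by its handle, the tongue still down (value of joint safety_slide between 0.042 and 0.058 m and value of joint latch above 0.011 m and value of joint tongue below 0.06 rad and contact force between the fingers and latch_grip above 1 N), for 0.05 s.
3. the tongue is raised to at least 0.26 rad (value of joint tongue above 0.26 rad), for 0.2 s.
At the end, for the whole second after the job is handed in: the tongue is held still (under 0.1 rad/s) at 0.26 to 0.46 rad (15 to 26 degrees) with the fingers pressing on the orange latch handle (over 2 N), and the safety slide within 8 mm of the green mark (value of joint tongue between 0.26 and 0.46 rad and velocity of joint tongue between -0.1 and 0.1 rad/s and contact force between the fingers and latch_grip above 2 N and value of joint safety_slide between 0.042 and 0.058 m); the arm keeps its last pose, push and grip.
It fails at once if a loose bystander is moved more than 30 mm (distance of any of spare_nut, hitch_pin, grease_tin, tape_roll, spare_ball, screwdriver, wrench from where it was at the start of the episode above 0.03 m).
It also fails if it takes over 48 s, if anything falls off the work surface, if the arm or the gripper's body presses on something with over 40 N, if the wrist force passes 120 N, or if a joint passes its speed limit or range.

### The arm

A 6-joint arm with a two-finger parallel gripper is mounted at the origin on the work surface. World frame = base frame: x ahead of the robot, y to its left, z up, the work surface at z = 0. Lengths are in m, angles in degrees, forces in N, time in s.
With the tool pointing down it reaches from about 0.35 to 0.875 m from the base axis. Payload 4.2 kg.
Tool frame: the origin (TCP) lies where the fingers leave the gripper's body, on its centre line; the fingertips stand 70 mm ahead of it and the grasp point (between the pads) lies 51 mm ahead of it; z points along the fingers, y is the direction in which the jaws open and shut (so a half turn about z gives the same grasp; the last joint's range is limited). The gripper opens to 87 mm and grips with 3 to 60 N. Pads are 19 mm wide; open, the fingers measure 117 mm over their backs; the gripper's body (75 mm by 190 mm) begins 51 mm behind the grasp point.
Start: joints at [79.618, 22.042, 0.453, 0, -68.411, -14.817], TCP at [0.266, 0.566, 0.292] pointing down, gripper open.
Joint ranges: [-179.83, 179.83], [-69.29, 118.12], [-61.27, 80.66], [-181.25, 117.63], [-171.15, -9.14], [-177.46, 177.46]. Speed limits (degrees/s): [159.86, 159.86, 180, 180, 180, 180].

### API

Orientations are given as a 3x3 rotation matrix whose columns are the frame's x, y, z axes.
In Python, from station import sense, cams, job gives the robot as it stands. The module is installed in compiled form; this text tells all that it offers.
- The arm moves only by the shell command python3 -m handwheel 'ROWS'. ROWS is JSON, a list of rows, each a list of 5 numbers: the shift along the tool's x, y, z in cm, then the turn about the tool's z in degrees, then the opening, from 0 (shut) to 1 (fully open). A call has 1 to 10 rows; each row shifts and turns the commanded pose from where the row before left it, along the tool's axes as they then stand; what a row does not reach is not made up. A row lasts 1/8 s, in which the tool goes at most 62.5 mm and 10.7 degrees, less where a joint would pass 70% of its speed; a pose out of reach is approached as far as the arm can. A call with a gripper value outside its range is refused whole. The fingers move at their own pace and stop on an object; the grip force is fixed at half the most. Time passes only in rows, so rows that do not move let the fingers close. It gives the time, the measured TCP pose, the force and the opening at its end, in the units of the state.
- sense(): the state, without advancing time (a new reading comes with each control period).
- cams.capture(name): name is "scene" or "side" or "wrist"; returns the picture (384x512x3 uint8, red, green, blue); there is no depth.
- cams.camera_params(name): a dict with "fx", "fy", "cx", "cy" (pixels), "origin" and "rotation" of the camera in the world. Camera axes: x right, y down, z forward; pixel columns grow to the right and rows downward; lengths in m; the calibration is good to about 2 mm. The wrist camera is an equidistant fisheye: a pixel r from the principal point sees the ray r / f radians off the axis. A picture is of the moment at which its call begins: read the wrist's pose just before it. camera_params takes no time and is no camera call; for the wrist camera it gives the pose at the moment of the call.
- job.finish_job(): hands the job in, once; it reports no verdict.
The state is a dict: "time_s": time; "joints": joint angles; "joint_velocities": joint speeds; "effort": joint torques, N m; "tcp_pos": TCP position; "ee_rot": TCP orientation; "wrist_force": force on the tool from outside, world axes, zero at the start; "moment": the same for the moment, N m; "gripper_width": opening from 0.0 (shut) to 1.0 (fully open).
Only numpy, scipy, OpenCV 4.12 (cv2) and the standard library are available. Lean on these libraries where they do the work, as an engineer would, in place of code of your own. Each camera call takes 0.05 s, during which the arm holds its last target. There are 200 camera calls.

## Working session

There is one attempt and no reset: what is moved stays moved. The work goes in short steps, Python scripts to look and compute and a shell command to move; the robot and the scene stay as the last step left them, time stands still between calls to the robot, and variables do not carry over. Pictures are saved under pics/ and viewed, about 8 in all and at most 12, crops included, and the job is handed in when it is done.

```bash
mkdir -p pics; python3 - <<'E'
from station import sense,cams
import cv2,numpy as np
s=sense();print(s['time_s'],s['tcp_pos'],np.round(s['ee_rot'],3).tolist())
for n in("scene","side"):
    p=cams.camera_params(n);print(n,{k:np.round(v,3).tolist() for k,v in p.items()})
    im=cams.capture(n);cv2.imwrite(f'pics/{n}0.png',im[:,:,::-1])
a=cv2.imread('pics/scene0.png');b=cv2.imread('pics/side0.png')
cv2.imwrite('pics/both.png',cv2.resize(a,(800,600)))
cv2.imwrite('pics/side0b.png',cv2.resize(b,(800,600)))
E
```

```text
0.0 [0.26587804 0.56512986 0.29118356] [[0.905, -0.426, -0.001], [-0.426, -0.905, -0.002], [0.0, 0.002, -1.0]]
scene {'fx': 497.179, 'fy': 497.179, 'cx': 257.995, 'cy': 196.839, 'origin': [1.505, 0.569, 1.03], 'rotation': [[-0.525, 0.545, -0.654], [0.851, 0.343, -0.397], [0.008, -0.765, -0.644]]}
side {'fx': 411.124, 'fy': 411.124, 'cx': 259.201, 'cy': 191.726, 'origin': [0.23, -1.082, 0.782], 'rotation': [[0.955, -0.155, 0.254], [-0.297, -0.483, 0.823], [-0.005, -0.862, -0.507]]}
```

View pics/both.png

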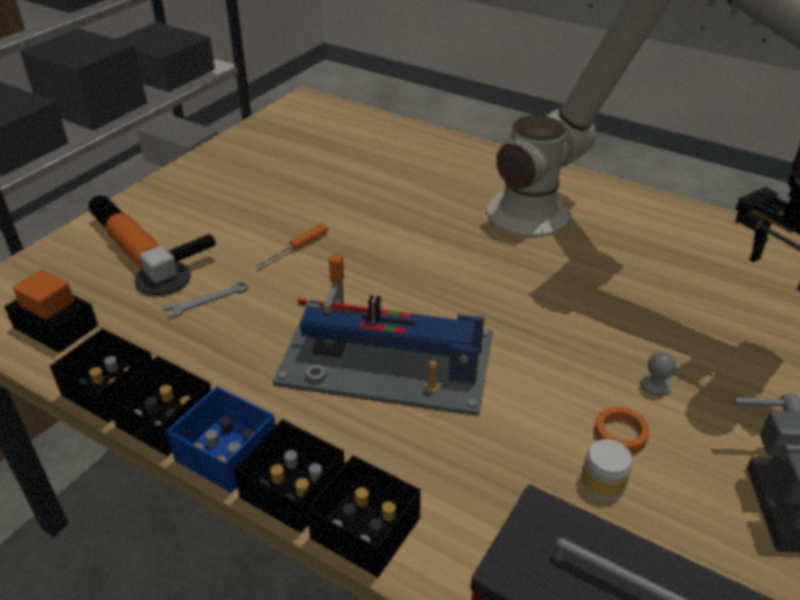

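View pics/side0b.png

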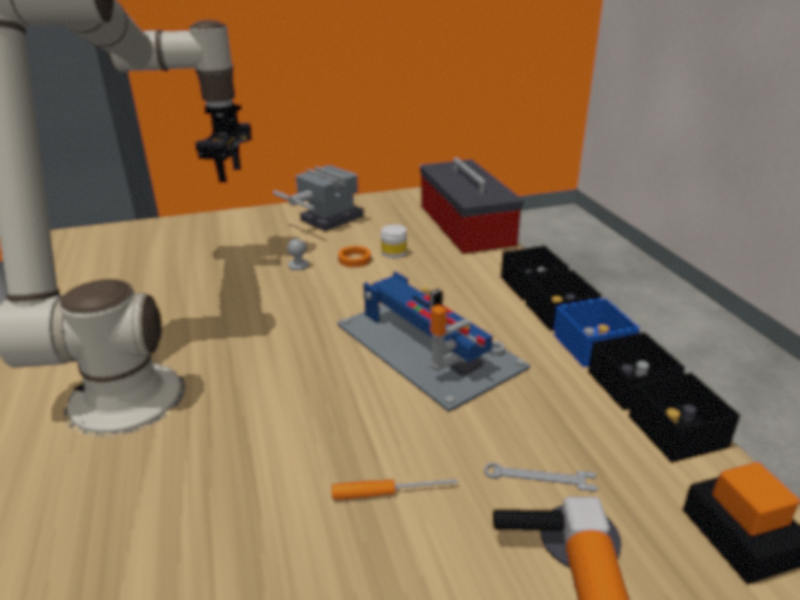

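Scene: the stand is at about (385,345) on the 800 px picture, orange handle (336,268), black grip (374,308), green mark (390,330). Side: handle (438,322), grip (436,298), plate corners (340,324), (449,407), (527,366).

```bash
cat > h.py <<'E'
import numpy as np,cv2
from station import sense,cams
def ray(n,u,v,p=None):
    p=p or cams.camera_params(n);R=np.array(p['rotation'])
    x=(u-p['cx'])/p['fx'];y=(v-p['cy'])/p['fy']
    if n=='wrist':
        r=np.hypot(x,y);k=np.sin(r)/max(r,1e-9);d=np.array([x*k,y*k,np.cos(r)])
    else: d=np.array([x,y,1.])
    d=R@d;return np.array(p['origin']),d/np.linalg.norm(d)
def plane(n,u,v,z,p=None):
    o,d=ray(n,u,v,p);return o+d*(z-o[2])/d[2]
def tri(rs):
    A=sum(np.eye(3)-np.outer(d,d) for o,d in rs);b=sum((np.eye(3)-np.outer(d,d))@o for o,d in rs)
    x=np.linalg.solve(A,b);return x,[np.linalg.norm(np.cross(x-o,d)) for o,d in rs]
def blobs(im,lo,hi,box,amin=8):
    hsv=cv2.cvtColor(im,cv2.COLOR_BGR2HSV);m=cv2.inRange(hsv,lo,hi)
    x0,y0,x1,y1=box;q=np.zeros_like(m);q[y0:y1,x0:x1]=m[y0:y1,x0:x1]
    n,l,s,c=cv2.connectedComponentsWithStats(q)
    return [(s[i].tolist(),np.round(c[i],1).tolist()) for i in range(1,n) if s[i][4]>=amin]
E
python3 - <<'E'
from h import *
a=cv2.imread('pics/scene0.png');b=cv2.imread('pics/side0.png')
for n,im,box in(('scene',a,(170,150,330,270)),('side',b,(210,170,345,265))):
    for c,lo,hi in(('orange',(4,150,80),(16,255,255)),('green',(40,80,40),(85,255,255)),('black',(0,0,0),(180,255,32))):
        print(n,c,blobs(im,lo,hi,box,5))
k=1.5625
for n,u,v in(('scene',277,385),('scene',474,408),('side',340,324),('side',449,407),('side',527,366)):print(n,u,v,np.round(plane(n,u/k,v/k,.012),4))
print('grip',tri([ray('scene',374/k,308/k),ray('side',436/k,298/k)]))
print('handle',tri([ray('scene',336/k,268/k),ray('side',438.5/k,321/k)]))
w=np.hstack([cv2.resize(a[155:265,170:330],(800,550),interpolation=cv2.INTER_CUBIC)]);cv2.imwrite('pics/c1.png',w)
cv2.imwrite('pics/c2.png',cv2.resize(b[165:265,210:345],(800,593),interpolation=cv2.INTER_CUBIC))
E
```

```text
scene orange [([186, 150, 19, 9, 87], [193.4, 153.1]), ([211, 163, 9, 18, 133], [214.7, 171.2]), ([191, 191, 5, 2, 5], [193.0, 191.2]), ([219, 194, 7, 2, 7], [222.0, 194.9]), ([228, 196, 8, 2, 9], [231.2, 196.3]), ([243, 198, 5, 1, 5], [245.0, 198.0])]
scene green [([250, 199, 4, 3, 12], [251.5, 200.0]), ([247, 208, 5, 4, 15], [248.5, 209.7])]
scene black [([240, 192, 25, 16, 59], [246.6, 202.0]), ([233, 198, 5, 7, 22], [235.7, 201.5]), ([200, 216, 22, 13, 158], [210.1, 222.5])]
side orange [([222, 170, 8, 1, 8], [225.5, 170.0]), ([275, 195, 13, 20, 176], [280.4, 203.9])]
side green [([266, 196, 3, 3, 6], [267.0, 196.8])]
side black [([322, 170, 23, 32, 433], [335.2, 180.9]), ([278, 188, 4, 6, 22], [279.6, 190.7])]
scene 277 385 [ 0.7797 -0.1368  0.012 ]
scene 474 408 [0.6397 0.1926 0.012 ]
side 340 324 [0.4458 0.1091 0.012 ]
side 449 407 [ 0.5764 -0.2291  0.012 ]
side 527 366 [ 0.7701 -0.1582  0.012 ]
grip (array([ 0.6185601 , -0.03090652,  0.12667169]), [np.float64(0.0009568740693824828), np.float64(0.0009568740693826396)])
handle (array([ 0.58147417, -0.14193681,  0.1470465 ]), [np.float64(0.0028978686407425923), np.float64(0.00289786864074249)])
```

View pics/c1.png

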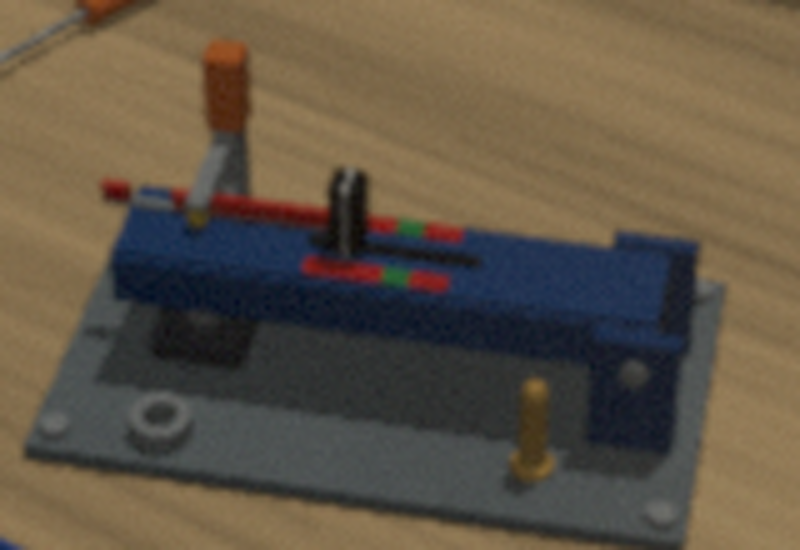

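```bash
python3 - <<'E'
from h import *
H,r=tri([ray('scene',214.7,171.2),ray('side',280.4,203.9)]);print('H',H,r)
m1=plane('scene',251.5,200,.098);m2=plane('scene',248.5,209.7,.098);M=(m1+m2)/2
print('marks',m1,m2,M,np.degrees(np.arctan2(*(m2-m1)[1::-1])))
v=(M-H)[:2];print(np.hypot(*v),np.hypot(70,120)/1e3,np.degrees(np.arctan2(v[1],v[0])-np.arctan2(120,70)))
# black grip top/white line
for u,v in((70,38),): pass
# crop c1 scale 5: top of grip (347,172), foot (347,252)
k=5
print('grip top',plane('scene',170+347/k,155+172/k,.146),'foot',plane('scene',170+347/k,155+250/k,.100))
for yaw in(20,21,22,23):
    t=np.radians(yaw);R=np.array([[np.cos(t),-np.sin(t)],[np.sin(t),np.cos(t)]])
    oH=H[:2]-R@[-.07,-.11];oM=M[:2]-R@[0,.01]
    print(yaw,oH,oM,[np.round(R.T@(np.array(c)-(oH+oM)/2),3) for c in((.7797,-.1368),(.6397,.1926),(.4458,.1091),(.5764,-.2291),(.7701,-.1582))])
E
```

```text
H [ 0.58258124 -0.14057086  0.15044156] [np.float64(0.0013884432146254431), np.float64(0.0013884432146253926)]
marks [ 0.58142179 -0.01298691  0.098     ] [0.6215952  0.00232386 0.098     ] [ 0.6015085  -0.00533153  0.098     ] 20.86268811789582
0.13655737978698426 0.13892443989449804 22.289422529402646
grip top [ 0.60829638 -0.03616351  0.146     ] foot [ 0.62027717 -0.02919476  0.1       ]
20 [ 0.61073751 -0.01326326] [ 0.6049287  -0.01472845] [array([ 0.12 , -0.174]), array([0.101, 0.183]), array([-0.11 ,  0.171]), array([-0.103, -0.191]), array([ 0.103, -0.191])]
21 [ 0.60851139 -0.01279125] [ 0.60509218 -0.01466733] [array([ 0.117, -0.177]), array([0.105, 0.181]), array([-0.106,  0.172]), array([-0.106, -0.19 ]), array([ 0.101, -0.193])]
22 [ 0.60627738 -0.01235817] [ 0.60525456 -0.01460336] [array([ 0.115, -0.179]), array([0.109, 0.178]), array([-0.102,  0.174]), array([-0.108, -0.189]), array([ 0.098, -0.196])]
23 [ 0.60403615 -0.01196414] [ 0.60541581 -0.01453657] [array([ 0.113, -0.182]), array([0.113, 0.176]), array([-0.098,  0.175]), array([-0.11 , -0.188]), array([ 0.096, -0.198])]
```

Yaw is about 22°, the stand origin is about (0.606, -0.0135), and the slide is at about 0.02. These agree with the given sizes. I'll turn and hover above the stand.

```bash
python3 -m handwheel '[[0,0,0,10.7,1],[0,0,0,10.7,1],[0,0,0,10.7,1],[0,0,0,10.7,1],[6,-0.8,0,0,1],[6,-0.8,0,0,1],[6,-0.8,0,0,1],[6,-0.8,0,0,1],[6,-0.8,0,0,1],[6,-0.8,0,0,1]]'; python3 -m handwheel '[[6,-0.8,0,0,1],[6,-0.8,0,0,1],[6,-0.8,0,0,1],[6,-0.8,0,0,1],[6,-0.8,0,0,1],[0,0,0,0,1]]'
python3 - <<'E'
from h import *
import json
p=cams.camera_params('wrist');im=cams.capture('wrist');s=sense()
print(s['tcp_pos'],np.round(s['ee_rot'],3).tolist(),p['fx'])
cv2.imwrite('pics/w1.png',im[:,:,::-1]);json.dump({k:np.array(v).tolist() for k,v in p.items()},open('w1.json','w'))
cv2.imwrite('pics/w1b.png',cv2.resize(im[:,:,::-1],(800,600)))
E
```

```text
time_s: 1.35
tcp_pos: [0.4459, 0.2478, 0.2921]
ee_rot: [[0.375, -0.927, -0.0], [-0.927, -0.375, -0.0], [0.0, 0.0, -1.0]]
wrist_force: [0.8, 0.1, -0.2]
gripper_width: 0.995
time_s: 2.1
tcp_pos: [0.5959, -0.017, 0.2908]
ee_rot: [[0.369, -0.929, -0.002], [-0.929, -0.369, -0.001], [-0.0, 0.002, -1.0]]
wrist_force: [-0.3, 0.5, -0.7]
gripper_width: 0.999
[ 0.59504894 -0.01527914  0.29101213] [[0.371, -0.929, -0.002], [-0.929, -0.371, -0.0], [-0.001, 0.002, -1.0]] 297.3186396354542
```

View pics/w1b.png

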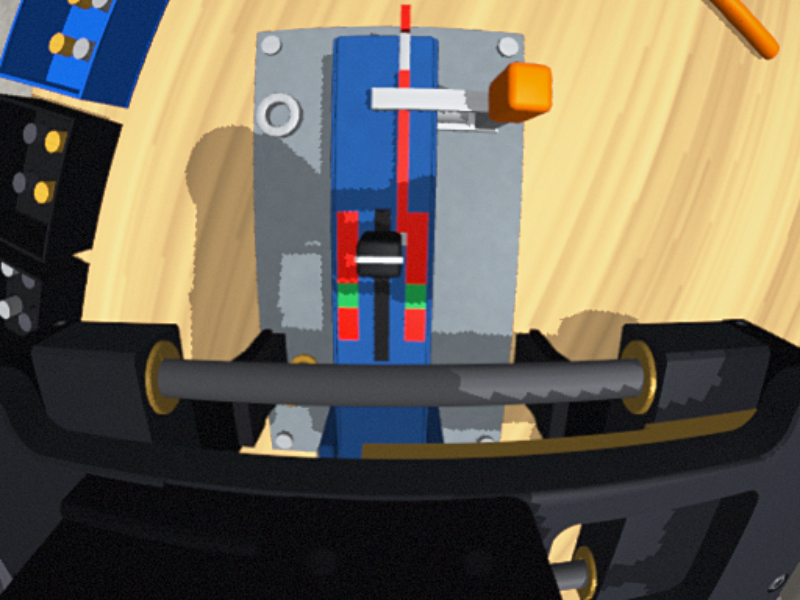

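The wrist view shows the white line on the grip top at (380,260), the green marks at (348,296) and (415,297), the handle top at about (530,85), and the tongue nearly parallel to the tool x axis.

```bash
python3 - <<'E'
from h import *
import json
p=json.load(open('w1.json'));k=1.5625
im=cv2.imread('pics/w1.png')
g=blobs(im,(40,100,60),(85,255,255),(200,160,290,220));o=blobs(im,(5,150,100),(18,255,255),(300,30,370,90));print(g,o)
q=lambda u,v,z:plane('wrist',u/k,v/k,z,p)
G=q(380,260,.146);M=np.mean([plane('wrist',*c,.098,p) for _,c in g[:2]],0)
E1=q(348,80,.098)
Ht=q(531,86,.174)
for yaw in(21,22,23):
    t=np.radians(yaw);ex=np.array([np.cos(t),np.sin(t)]);ey=np.array([-ex[1],ex[0]])
    f=lambda P:np.round([(P-M)[:2]@ex,(P-M)[:2]@ey],4)
    print(yaw,'grip',f(G),'H',f(Ht),'tongue edges',f(q(334,120,.098)),f(q(437,120,.098)),f(q(330,290,.098)),f(q(433,290,.098)))
print('G',G,'M',M,'H',Ht)
s=sense();R=np.array(s['ee_rot'])
for n,P in(('G',G),('M',M),('H',Ht)):print(n,'tool delta cm',np.round(R.T@(P-s['tcp_pos'])*100,2))
E
```

```text
[([216, 182, 13, 15, 191], [222.1, 188.9]), ([259, 182, 14, 16, 196], [265.8, 189.2])] [([313, 40, 41, 39, 859], [329.0, 60.8])]
21 grip [-0.0012 -0.0316] H [-0.07   -0.1191] tongue edges [ 0.0294 -0.1096] [-0.0331 -0.1099] [ 0.0326 -0.0032] [-0.0328 -0.0039]
22 grip [-0.0018 -0.0316] H [-0.0721 -0.1179] tongue edges [ 0.0274 -0.1101] [-0.035  -0.1093] [ 0.0325 -0.0037] [-0.0329 -0.0033]
23 grip [-0.0023 -0.0315] H [-0.0742 -0.1166] tongue edges [ 0.0255 -0.1106] [-0.0369 -0.1086] [ 0.0324 -0.0043] [-0.0329 -0.0028]
G [ 0.61366754 -0.03512351  0.146     ] M [ 0.60346651 -0.00519799  0.098     ] H [ 0.58075031 -0.14148481  0.174     ]
G tool delta cm [ 2.54 -1.02 14.5 ]
M tool delta cm [-0.61 -1.2  19.3 ]
H tool delta cm [11.2   5.99 11.71]
```

```bash
python3 -m handwheel '[[1.25,-0.5,0,0.8,1],[1.25,-0.55,3,0,1],[0,0,4,0,1],[0,0,2.5,0,1],[0,0,1.3,0,1],[0,0,0,0,1],[0,0,0,0,0],[0,0,0,0,0],[0,0,0,0,0],[0,0,0,0,0]]'; python3 -m handwheel '[[0,0,0,0,0],[0,0,0,0,0]]'
```

```text
time_s: 3.4
tcp_pos: [0.6139, -0.0329, 0.1846]
ee_rot: [[0.362, -0.932, 0.001], [-0.932, -0.362, 0.0], [0.0, -0.001, -1.0]]
wrist_force: [-0.8, -0.2, -0.7]
gripper_width: 0.626
time_s: 3.65
tcp_pos: [0.6139, -0.0328, 0.1842]
ee_rot: [[0.362, -0.932, -0.0], [-0.932, -0.362, 0.0], [-0.0, 0.0, -1.0]]
wrist_force: [-0.2, -0.7, 0.4]
gripper_width: 0.399
```

```bash
python3 -m handwheel '[[0,0,0,0,0],[0,0,0,0,0],[0,0,0,0,0],[-0.5,0,0,0,0],[-0.8,0,0,0,0],[-0.8,0,0,0,0],[-0.7,0,0,0,0],[-0.4,0,0,0,0],[0,0,0,0,0],[0,0,0,0,0]]'
python3 - <<'E'
from h import *
im=cams.capture('wrist')[:,:,::-1];cv2.imwrite('pics/w2.png',cv2.resize(im[100:292,128:384],(800,600)))
E
```

```text
time_s: 4.9
tcp_pos: [0.6025, -0.0024, 0.1842]
ee_rot: [[0.362, -0.932, 0.001], [-0.932, -0.362, 0.001], [-0.001, -0.001, -1.0]]
wrist_force: [4.0, 3.4, -3.5]
gripper_width: 0.275
```

View pics/w2.png

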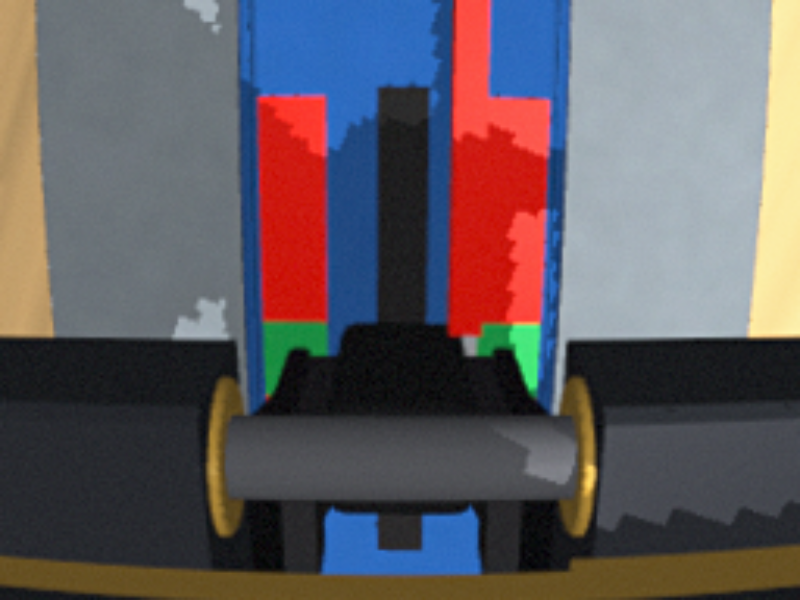

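The grip is held (24 mm opening) and has moved about 32 mm, with the green on both sides beside it. I'll release, rise and verify.

```bash
python3 -m handwheel '[[0,0,0,0,1],[0,0,0,0,1],[0,0,0,0,1],[0,0,0,0,1],[0,0,0,0,1],[0,0,-2,0,1],[0,0,-5,0,1],[0,0,-4,0,1],[0,0,0,0,1],[0,0,0,0,1]]'
python3 - <<'E'
from h import *
p=cams.camera_params('wrist');im=cams.capture('wrist')[:,:,::-1];s=sense();print(s['tcp_pos'],s['gripper_width'])
import json;json.dump({k:np.array(v).tolist() for k,v in p.items()},open('w3.json','w'))
cv2.imwrite('pics/w3r.png',im);cv2.imwrite('pics/w3.png',cv2.resize(im,(800,600)))
E
```

```text
time_s: 6.2
tcp_pos: [0.6018, -0.003, 0.2937]
ee_rot: [[0.361, -0.932, -0.001], [-0.932, -0.361, 0.0], [-0.001, 0.001, -1.0]]
wrist_force: [-0.3, -0.9, -0.5]
gripper_width: 0.997
[ 0.60163038 -0.00306894  0.29301378] 0.9997563250476336
```

View pics/w3.png

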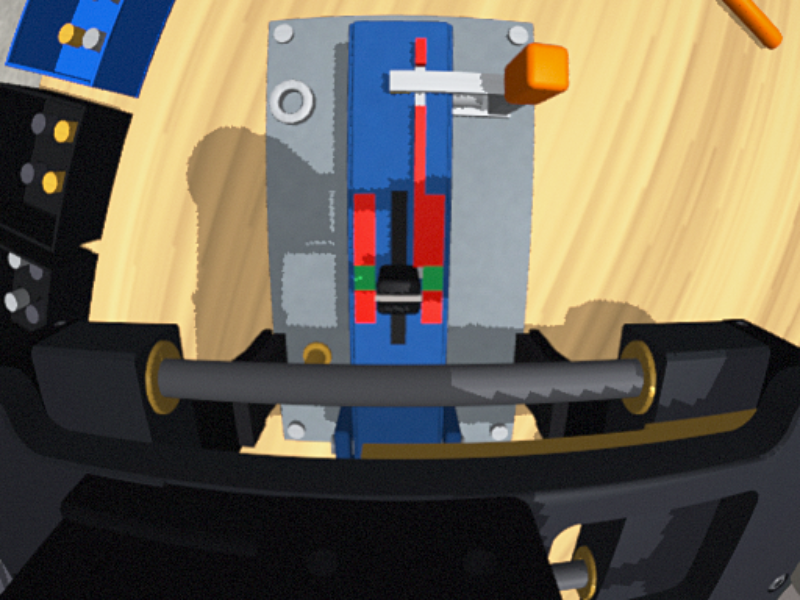

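The grip now stands between the green marks, its white line at (398,298), with the notch at the bridge. I'll check the numbers and locate the handle.

```bash
python3 - <<'E'
from h import *
import json
p=json.load(open('w3.json'));k=1.5625;im=cv2.imread('pics/w3r.png')
g=blobs(im,(40,100,40),(85,255,255),(210,160,300,200));o=blobs(im,(5,150,215),(20,255,255),(310,20,370,75));print(g,o)
q=lambda u,v,z:plane('wrist',u/k,v/k,z,p)
s=sense();R=np.array(s['ee_rot']);f=lambda P:np.round(R.T@(P-s['tcp_pos'])*100,2)
print('grip top',f(q(398,298,.146)))
for _,c in g:print('mark',f(plane('wrist',*c,.098,p)))
for _,c in o:print('H top',f(plane('wrist',*c,.174,p)))
for u,v in((528,44),(568,44),(568,89),(528,89)):print(f(q(u,v,.174)))
print('tongue',f(q(348,60,.098)),f(q(452,60,.098)),f(q(348,200,.098)),f(q(452,200,.098)))
E
```

```text
[([227, 170, 14, 16, 208], [233.2, 177.5]), ([270, 171, 14, 15, 193], [276.5, 178.0])] [([338, 28, 26, 30, 708], [350.6, 42.1])]
grip top [ 0.23 -0.12 14.7 ]
mark [ 0.3  -2.28 19.5 ]
mark [ 0.25  2.01 19.51]
H top [12.14  6.87 11.91]
[13.14  5.92 11.91]
[13.37  7.93 11.91]
[11.1   7.86 11.91]
[10.91  5.88 11.91]
tongue [14.05 -3.22 19.48] [14.05  3.17 19.5 ] [ 5.2  -3.24 19.49] [ 5.2   3.19 19.51]
```

The slide is within about 0.5 mm of the mark. The handle is at tool (12.2, 6.93), where geometry predicts it. I'll go and grasp.

```bash
python3 -m handwheel '[[4,2.3,0,0,1],[4.1,2.3,0,0,1],[4.1,2.3,0,0,1],[0,0,0,0,1],[0,0,3.5,0,1],[0,0,3.5,0,1],[0,0,1.5,0,1],[0,0,1,0,1],[0,0,0,0,0],[0,0,0,0,0]]'; python3 -m handwheel '[[0,0,0,0,0],[0,0,0,0,0],[0,0,0,0,0],[0,0,0,0,0],[0,0,0,0,0],[0,0,0,0,0],[0,0,0,0,0]]'
python3 - <<'E'
from h import *
s=sense();print(s['wrist_force'],s['gripper_width'],s['tcp_pos'])
im=cams.capture('wrist')[:,:,::-1];cv2.imwrite('pics/w4.png',cv2.resize(im,(800,600)))
E
```

```text
time_s: 7.5
tcp_pos: [0.5828, -0.1416, 0.2004]
ee_rot: [[0.362, -0.932, 0.002], [-0.932, -0.362, -0.0], [0.001, -0.002, -1.0]]
wrist_force: [0.3, 0.5, 0.1]
gripper_width: 0.851
time_s: 8.38
tcp_pos: [0.581, -0.1422, 0.1991]
ee_rot: [[0.361, -0.933, -0.003], [-0.933, -0.361, -0.0], [-0.001, 0.003, -1.0]]
wrist_force: [-4.8, -2.7, 2.8]
gripper_width: 0.254
[-4.83757887 -2.73625962  2.82790271] 0.2541781590799152 [ 0.58096944 -0.14217635  0.19914717]
```

View pics/w4.png

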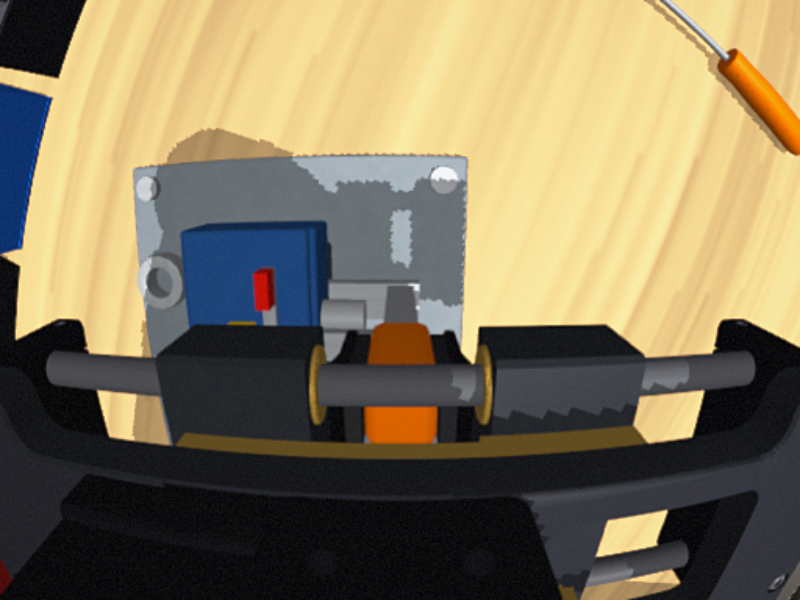

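The handle is gripped (22 mm opening). Now pull sideways.

```bash
python3 -m handwheel '[[0,0.4,0,0,0],[0,0.5,0,0,0],[0,0.5,0,0,0],[0,0.3,0,0,0],[0,0,0,0,0],[0,0,0,0,0]]'
```

```text
time_s: 9.18
tcp_pos: [0.5688, -0.1467, 0.1992]
ee_rot: [[0.362, -0.932, 0.006], [-0.932, -0.362, 0.001], [0.001, -0.006, -1.0]]
wrist_force: [8.4, 3.5, -2.3]
gripper_width: 0.25
```

```bash
python3 -m handwheel '[[0,0.3,0,0,0],[0,0.2,0,0,0],[0,0,0,0,0],[0,0,0,0,0]]'
```

```text
time_s: 9.68
tcp_pos: [0.5646, -0.1483, 0.1992]
ee_rot: [[0.363, -0.932, 0.007], [-0.932, -0.363, 0.001], [0.002, -0.007, -1.0]]
wrist_force: [9.1, 3.9, -3.1]
gripper_width: 0.252
```

```bash
python3 -m handwheel '[[-0.2,0,-0.65,0,0],[-0.2,0,-0.65,0,0],[-0.2,0,-0.65,0,0],[-0.25,0,-0.65,0,0],[-0.25,0,-0.6,0,0],[-0.25,0,-0.6,0,0],[0,0,0,0,0]]'
```

```text
time_s: 10.55
tcp_pos: [0.5598, -0.1355, 0.2366]
ee_rot: [[0.363, -0.932, 0.008], [-0.932, -0.363, 0.001], [0.001, -0.008, -1.0]]
wrist_force: [10.2, 2.9, -7.9]
gripper_width: 0.252
```

Force −8 N in z is the expected lifting load, so the tongue is coming up. Continuing.

```bash
python3 -m handwheel '[[-0.3,0,-0.6,0,0],[-0.3,0,-0.6,0,0],[-0.3,0,-0.6,0,0],[-0.35,0,-0.6,0,0],[-0.35,0,-0.6,0,0],[-0.35,0,-0.55,0,0],[-0.45,0,-0.7,0,0],[-0.45,0,-0.65,0,0],[0,0,0,0,0],[0,0,0,0,0]]'; python3 -m handwheel '[[0,0,0,0,0],[0,0,0,0,0],[0,0,0,0,0],[0,0,0,0,0]]'
python3 - <<'E'
from h import *
a=cams.capture('side')[:,:,::-1];b=cams.capture('wrist')[:,:,::-1]
cv2.imwrite('pics/f.png',np.vstack([cv2.resize(a[130:280,180:380],(400,300),interpolation=2),cv2.resize(b,(400,300))]))
c=cams.capture('scene')[:,:,::-1]
cv2.imwrite('pics/f2.png',cv2.resize(c[110:270,150:350],(750,600),interpolation=2))
E
```

```text
time_s: 11.8
tcp_pos: [0.5495, -0.1091, 0.2853]
ee_rot: [[0.362, -0.932, 0.007], [-0.932, -0.362, 0.002], [0.001, -0.008, -1.0]]
wrist_force: [9.8, 1.7, -7.1]
gripper_width: 0.253
time_s: 12.3
tcp_pos: [0.5496, -0.1092, 0.2852]
ee_rot: [[0.362, -0.932, 0.007], [-0.932, -0.362, 0.002], [0.001, -0.008, -1.0]]
wrist_force: [9.4, 2.0, -8.1]
gripper_width: 0.25
```

View pics/f2.png

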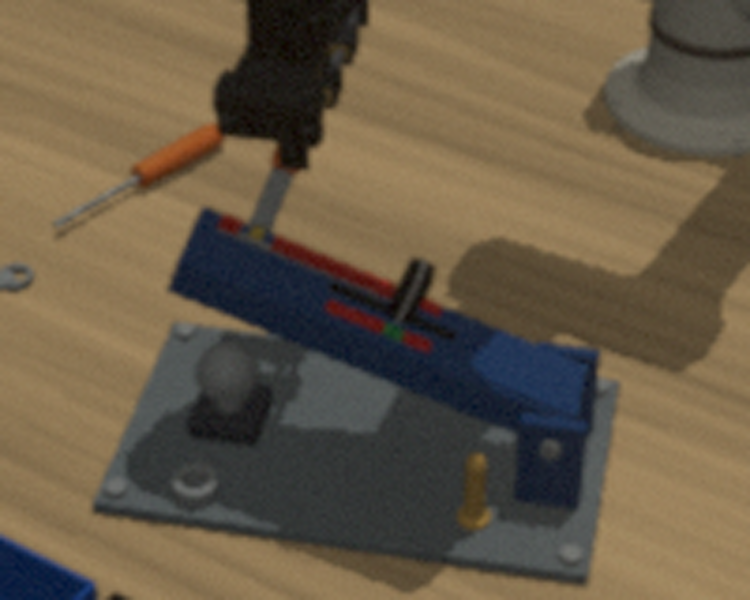

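View pics/f.png

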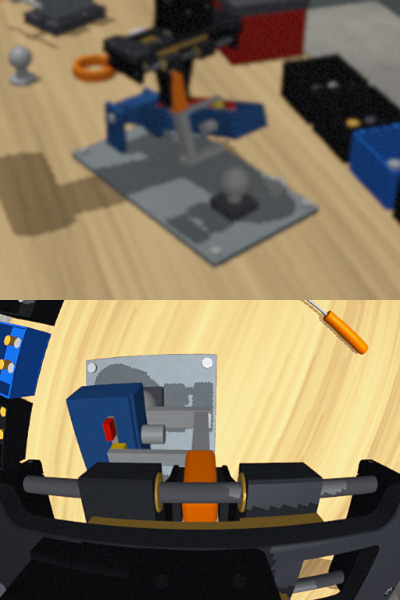

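The tongue is off the ball. The handle rose 86 mm, which is about 0.355 rad. The grip's foot is at the green mark, the nut and pin are still standing, and the load is steady. Handing in.

```bash
python3 -c "
from station import sense,job
s=sense();print(s['time_s'],s['tcp_pos'],s['wrist_force'],s['gripper_width']);print(job.finish_job())"
```

```text
12.45 [ 0.54958014 -0.1091915   0.28520234] [ 9.49249405  2.68484045 -8.13159294] 0.24921464049356576
the job is handed in; nothing more can be done
None
```

I unhitched the tongue and handed the job in at 12.5 s of the 48 s allowed. The interface reports no verdict.

- **Safety slide:** I slid the black grip about 32 mm and released it. The wrist camera put it within about 0.5 mm of the green mark while the tongue was still down.
- **Latch:** I gripped the orange handle and pulled it about 17 mm sideways, against roughly 10 N of spring force. That is about 1 mm short of the 18 mm stop but past the 12 mm that clears the ball.
- **Tongue:** I lifted it to about 0.355 rad (20°), worked out from the 86 mm rise of the handle.

**Last checks:**
- The tool pose and the load of about 8 N were steady, with the fingers closed on the 22 mm handle.
- The last pictures showed the tongue clear of the ball, the slide still at the mark, and the nut and pin standing.
- I did not measure the other loose things again. They looked undisturbed where they were in view, and the arm never came near them.
- No check failed or disagreed.

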